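Space and press the last tile on a slip-test slab

ROBOT

A 6-joint arm with a two-finger parallel gripper is mounted at the origin on a cart in front of the work surface, level with it; the furniture and walls round the work are solid. World frame = base frame: x ahead of the robot, y to its left, z up, the work surface at z = 0. Lengths are in m, angles in rad, forces in N, time in s.
With the tool pointing down it reaches from about 0.35 to 0.975 m from the base axis. Payload 4.9 kg.
Tool frame: the origin (TCP) lies at the very end of the fingers, on their centre line; the grasp point (between the pads) lies 19 mm behind it; z points along the fingers, y is the line along which they close (so a half turn about z gives the same grasp; the last joint's range is limited). The gripper opens to 85 mm and grips with 20 to 120 N. Pads are 22 mm wide; open, the fingers measure 114 mm over their backs; the gripper's body (76 mm by 85 mm) begins 54 mm behind the grasp point. The pads swing forward as they close: fully open they stand 13 mm farther back than shut.
Start: joints at [-1.26, 0.053, 1.613, -0, 1.476, -0.119], TCP at [0.26, -0.568, 0.231] pointing down, gripper open.
Joint ranges: [-3.01, 3.01], [-1.01, 2.22], [0.06, 2.58], [-1.02, 4.17], [0.09, 2.62], [-3.14, 3.14]. Speed limits (rad/s): [2.57, 2.57, 3.14, 3.14, 3.14, 3.14].

INTERFACE

Orientations are given as a unit quaternion [w, x, y, z].
In Python, from plant import manip gives the robot as it stands.
- The arm moves only by the tool play_rows, never from a script. Its argument "series" is a list that holds one entry, the list of rows, each a list of 7 numbers: the shift along the world's x, y, z in m, then the turn, a rotation vector about the world's x, y, z in degrees, then the opening, from 0 (shut) to 1 (fully open). In form: [[[dx, dy, dz, rx, ry, rz, grip], ...]]. A call has 1 to 10 rows; each row shifts and turns the commanded pose from where the row before left it; what a row does not reach is not made up. A row lasts 1/10 s, in which the tool goes at most 50 mm and 8.59 degrees, less where a joint would pass 70% of its speed; a pose out of reach is approached as far as the arm can. A call with a gripper value outside its range is refused whole. The fingers move at their own pace and stop on an object; the grip force is fixed at half the most. Time passes only in rows, so rows that do not move let the fingers close. It gives the time, the measured TCP pose, the force, the opening and the grip force at its end, in the units of the state.
- manip.state(): the state, without advancing time (a new reading comes with each control period).
- manip.grab_frame(name): name is "scene" or "side" or "wrist"; returns a dict with "frame" (420x560x3 uint8, blue, green, red), "mtx" (3x3 intrinsics, pixels), "R" (3x3) and "t" (3): a world point X has camera coordinates R X + t. Camera axes: x right, y down, z forward; pixel columns grow to the right and rows downward; lengths in m; the calibration is good to about 2 mm. A picture is of the moment at which its call begins. There is no depth.
- manip.job_done(): hands the job in; it is judged then, once.
The state is a dict: "time": time; "joint_pos": joint angles; "joint_vel": joint speeds; "joint_efforts": joint torques, N m; "tool_pos": TCP position; "tool_rot": TCP orientation; "contact_force": force on the tool from outside, world axes, zero at the start; "ft_torque": the same for the moment, N m; "gripper_width": opening from 0.0 (shut) to 1.0 (fully open); "grasp_force": force on a finger pad.
Only numpy, scipy, OpenCV 4.12 (cv2) and the standard library are available. Lean on these libraries where they do the work, as an engineer would, in place of code of your own. Each camera call takes 0.05 s, during which the arm holds its last target. There are 200 camera calls.

TASK

Three small tiles lie in a row on the concrete test slab in front of its clamped steel straightedge; two are bonded too close to the straightedge, only the gap of the loose one is wide enough for the steel spacer block. Set the spacer flat on the slab in that gap, behind the middle of the tile and with its long side along the straightedge, and let go of it; then push the loose tile across the slab until spacer and tile are square and flush, the spacer nipped between tile and straightedge. Finish while still holding the tile firmly pressed against the spacer, tile flat on the slab, and leave the tin, the mortar prism and the scraper alone.

Things in the scene. Friction and masses are not known exactly. Their poses are not given: they have to be found in the camera images.
- slab: Grey concrete slab, 140 (x) x 310 (y) x 35 mm on 10 mm rubber strips, fixed to the bench; its top is 45 mm above the bench. Origin: centre of its underside at bench height; x towards the side with the straightedge (away from the robot), y along the straightedge, z up. Near edge at x = -70 mm. Two dark C-clamps at its far corners (x = 34 to 85 mm, y = +-131 to +-149 mm) rise to 104 mm above the bench. Position and yaw vary.
- straightedge: Bright steel bar, 20 (x) x 330 (y) x 15 mm, clamped along the far side of the slab's top; cannot move. Origin: centre of its underside, on the slab's top; axes as the slab's. A thin pencil line on the slab, 85 mm from this origin towards the robot, marks where the near edge of a tile set with the spacer comes to lie. Its working face, towards the tiles, is at x = -10 mm.
- spacer_mid (a point): Loose steel spacer, 0.16 kg: block 25 (x) x 40 (y) x 15 mm (z) with an upright grip tab in the middle of its top, 16 (x) x 12 (y) mm, from the block's top to 45 mm above its underside. Point: its centre, 22.5 mm above its underside. The 25 mm is the width that goes between tile and straightedge, the 40 mm side lies along the straightedge. Starts standing on the bench in front of the slab.
- tile_1_mid (a point): One of three white glazed ceramic tiles, 50 x 50 x 10 mm, that lie face up in a row along the straightedge, 88 mm from middle to middle (which stands left, middle or right varies). Point: the tile's centre, half-way through its thickness; x towards the straightedge, y along its edge, z up. This one lies loose on the slab, 0.06 kg, turned up to 7 degrees, with a gap of 35 to 43 mm (at its middle) before the straightedge (its middle 5 mm over the slab); it slides easily.
- tile_2_mid (a point): One of three white glazed ceramic tiles, 50 x 50 x 10 mm, that lie face up in a row along the straightedge, 88 mm from middle to middle (which stands left, middle or right varies). Point: the tile's centre, half-way through its thickness; x towards the straightedge, y along its edge, z up. This one is bonded to the slab on a 3 mm bed of hardened adhesive and cannot move; it stands square to the straightedge, 11 to 23 mm from it: too close for the spacer.
- tile_3_mid (a point): One of three white glazed ceramic tiles, 50 x 50 x 10 mm, that lie face up in a row along the straightedge, 88 mm from middle to middle (which stands left, middle or right varies). Point: the tile's centre, half-way through its thickness; x towards the straightedge, y along its edge, z up. This one is bonded to the slab on a 3 mm bed of hardened adhesive and cannot move; it stands square to the straightedge, 11 to 23 mm from it: too close for the spacer.
- tin_mid (a point): Bystander: round aluminium sample tin with lid, 68 mm across, 40 mm high, left of the slab. Point: its centre.
- prism_mid (a point): Bystander: grey mortar half-prism, 40 x 65 x 40 mm, right of the slab. Point: its centre.
- wiper_mid (a point): Bystander: plastic scraper with a black grip, 155 mm long, 44 mm wide, 13 mm high, lying left of the slab. Point: its centre.
Not all that is in view belongs to the job. Of the things shaped like the part that bears spacer_mid, the bare steel one is meant. What is shaped like the part that bears tile_1_mid but turquoise is not meant.

How it is judged:
By the outcome, as a careful person would: the job done as asked, in the order asked, and still so for the second after the job is handed in, while the arm keeps its last pose, push and grip.
It also fails if it takes over 42 s, if anything falls off the work surface, if the arm or the gripper's body presses on something with over 40 N, if the wrist force passes 120 N, or if a joint passes its speed limit or range.

## Working session

There is one attempt and no reset: what is moved stays moved. The work goes in short steps, Python scripts to look and compute and a tool call to move; the robot and the scene stay as the last step left them, time stands still between calls to the robot, and variables do not carry over. Pictures are saved under pics/ and viewed, at most 10 in all, crops included, and the job is handed in when it is done.

Besides the shell and the picture viewer there is one more tool, called in YAML: its name, and indented under it one key for each argument. play_rows: Moves the arm, as the interface text tells. Its arguments: {"type":"object","properties":{"series":{"type":"array"}},"required":["series"]}

```bash
mkdir -p pics
cat > h.py <<'E'
import numpy as np, cv2, pickle
from plant import manip
def grab(n,tag):
    d=manip.grab_frame(n); pickle.dump(d,open(f'pics/{tag}.pkl','wb')); return d
def ray(d,u,v,z):
    R=np.array(d['R']);t=np.array(d['t']);c=-R.T@t
    r=R.T@np.linalg.solve(np.array(d['mtx']),[u,v,1.]); return c+r*(z-c[2])/r[2]
def proj(d,X):
    p=np.array(d['mtx'])@(np.array(d['R'])@np.array(X)+np.array(d['t'])); return p[:2]/p[2]
def load(tag): return pickle.load(open(f'pics/{tag}.pkl','rb'))
E
python3 - <<'E'
from h import *
for n in('scene','side'):
    d=grab(n,n+'0'); cv2.imwrite(f'pics/{n}0.png',cv2.resize(d['frame'],(800,600),interpolation=cv2.INTER_CUBIC))
    R=np.array(d['R']);print(n,-R.T@d['t'],R[2])
s=manip.state();print(s)
E
```

```text
scene [-0.17964599  0.80538345  0.5280764 ] [ 0.7075486  -0.54300676 -0.45223737]
side [0.25308096 0.94640142 0.52837458] [ 0.31182033 -0.79049931 -0.52714223]
{'time': 0.1, 'joint_pos': array([-1.25999399e+00,  5.33350318e-02,  1.61419622e+00, -6.20824211e-06,
        1.47598176e+00, -1.19023927e-01]), 'joint_vel': array([-0.00055185, -0.00163818, -0.00230013,  0.00094988,  0.00106127,
       -0.00211037]), 'joint_efforts': array([ 1.32364668e-03, -3.94902921e+01, -3.71361566e+01, -7.00426810e-06,
        3.96075440e-03, -1.16228657e-05]), 'tool_pos': array([ 0.26025337, -0.56760341,  0.23013494]), 'tool_rot': array([-9.55469645e-04,  9.76994410e-01,  2.13262752e-01, -9.50052226e-05]), 'contact_force': array([-0.07400692, -0.5117039 , -0.61727875]), 'ft_torque': array([-0.0106738 ,  0.02040157,  0.01115369]), 'grasp_force': 0.0, 'gripper_width': 0.9995441985337908}
```

View pics/scene0.png

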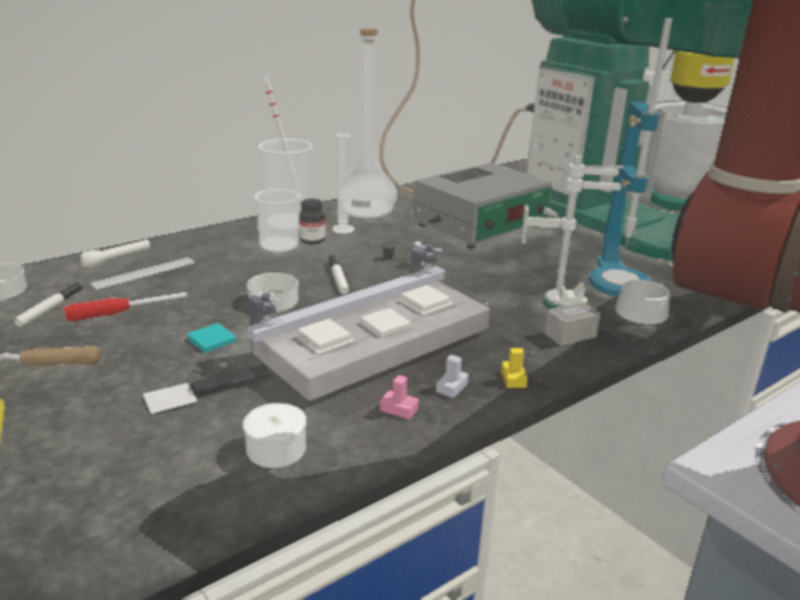

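View pics/side0.png

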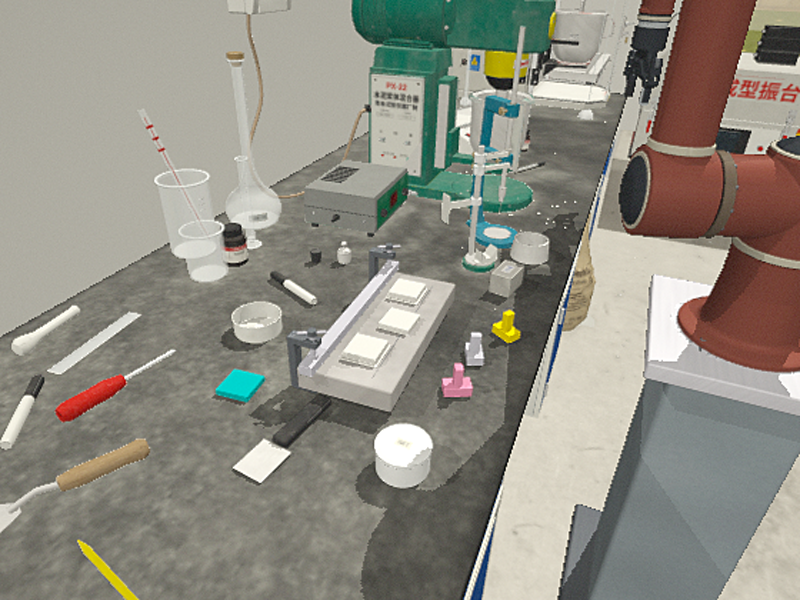

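The side view shows the middle tile lower and nearer the robot (399,321), so it is the loose one. The bare steel spacer is at (474,350), between the pink and yellow ones. I'll get rough positions, then take a wrist view.

Run:
```python
from h import *
a=load('side0');b=load('scene0');k=.7
for nm,u,v,z in [('tileL',369,347,.058),('tileM',399,319,.055),('tileR',408,289,.058),('cornNL',391,407,.01),('cornNLtop',391,390,.045),('spacer',474,362,.0),('slabNRtop',454,284,.045)]:
    print(nm,ray(a,u*k,v*k,z).round(3))
for nm,u,v,z in [('tileL',325,333,.058),('tileM',386,321,.055),('tileR',427,297,.058),('spacer',451,388,.0),('NLtop',309,376,.045)]:
    print(nm,ray(b,u*k,v*k,z).round(3))
d=grab('wrist','w0');R=np.array(d['R']);print(-R.T@d['t'],R, d['mtx'])
```

```text
tileL [0.527 0.371 0.058]
tileM [0.517 0.283 0.055]
tileR [0.536 0.199 0.058]
cornNL [0.47  0.422 0.01 ]
cornNLtop [0.468 0.428 0.045]
spacer [0.397 0.269 0.   ]
slabNRtop [0.478 0.129 0.045]
tileL [0.519 0.373 0.058]
tileM [0.506 0.285 0.055]
tileR [0.526 0.198 0.058]
spacer [0.395 0.262 0.   ]
NLtop [0.462 0.432 0.045]
[ 0.32490765 -0.53840549  0.37398168] [[ 0.41735218 -0.90874326 -0.00168759]
 [-0.87361586 -0.40172943  0.27460662]
 [-0.25022487 -0.11313337 -0.96155517]] [[328.69106781   0.         279.16650524]
 [  0.         328.69106781 213.66281412]
 [  0.           0.           1.        ]]
```

Run:
```python
from h import *
a=load('side0');k=.7
def tri(p,q):
    from numpy.linalg import lstsq
    A=[];B=[]
    for d,(u,v) in ((a,p),(b,q)):
        P=np.array(d['mtx'])@np.c_[d['R'],d['t']]
        for x,i in((u*k,0),(v*k,1)):
            r=P[i]-x*P[2];A.append(r[:3]);B.append(-r[3])
    return lstsq(np.array(A),np.array(B),rcond=None)[0].round(3)
b=load('scene0')
print('standbase',ray(a,480*k,262*k,0),'standtop',tri((480,148),(576,158)),'blue',tri((520,25),(667,20)),ray(a,495*k,236*k,0))
```

```text
standbase [ 0.47793646 -0.05518155  0.        ] standtop [ 0.502 -0.057  0.228] blue [ 0.483 -0.194  0.419] [ 0.48100767 -0.19021278  0.        ]
```

play_rows:
  series:
    - [[-0.01, 0.03, 0.035, 0, 0, -5, 0.5], [-0.01, 0.03, 0.035, 0, 0, -5, 0.5], [-0.01, 0.03, 0.035, 0, 0, -5, 0.5], [-0.01, 0.03, 0.035, 0, 0, -5, 0.5], [0, 0.03, 0.035, 0, 0, -3, 0.5], [0, 0.035, 0.03, 0, 0, 0, 0.5], [0.0, 0.04, 0.02, 0, 0, 0, 0.5], [0.02, 0.04, 0, 0, 0, 0, 0.5], [0.03, 0.04, 0, 0, 0, 0, 0.5], [0.03, 0.04, 0, 0, 0, 0, 0.5]]

```text
time: 1.15
tool_pos: [0.3006, -0.2216, 0.4565]
tool_rot: [0.001, 1.0, 0.013, 0.001]
contact_force: [0.7, -1.0, -1.0]
gripper_width: 0.497
grasp_force: 0.0
```

play_rows:
  series:
    - [[0.03, 0.04, 0, 0, 0, 0, 0.5], [0.03, 0.04, 0, 0, 0, 0, 0.5], [0, 0.048, 0, 0, 0, 0, 0.5], [0, 0.048, 0, 0, 0, 0, 0.5], [0, 0.048, 0, 0, 0, 0, 0.5], [0.01, 0.048, -0.01, 0, 0, 0, 0.5], [0.01, 0.048, -0.02, 0, 0, 0, 0.5], [0.01, 0.045, -0.02, 0, 0, 0, 0.5], [0.01, 0.045, -0.02, 0, 0, 0, 0.5], [0.01, 0.04, -0.02, 0, 0, 0, 0.5]]

```text
time: 2.15
tool_pos: [0.4093, 0.226, 0.3666]
tool_rot: [-0.0, 1.0, 0.015, 0.0]
contact_force: [0.1, -0.3, 0.0]
gripper_width: 0.504
grasp_force: 0.0
```

play_rows:
  series:
    - [[0, 0.02, -0.035, 0, 0, 0, 0.5], [0, 0.02, -0.035, 0, 0, 0, 0.5], [0, 0, -0.03, 0, 0, 0, 0.5], [0, 0, 0, 0, 0, 0, 0.5]]

```text
time: 2.55
tool_pos: [0.407, 0.2631, 0.2617]
tool_rot: [0.002, 1.0, 0.015, -0.005]
contact_force: [-0.4, -0.0, -0.6]
gripper_width: 0.503
grasp_force: 0.0
```

Run:
```python
from h import *
d=grab('wrist','w1');cv2.imwrite('pics/w1.png',cv2.resize(d['frame'],(800,600),interpolation=cv2.INTER_CUBIC))
s=manip.state();print(s['time'],s['tool_pos'],s['tool_rot'])
```

```text
2.6 [0.40837053 0.26326923 0.26507068] [ 0.00113837  0.99989216  0.01442056 -0.00253413]
```

View pics/w1.png

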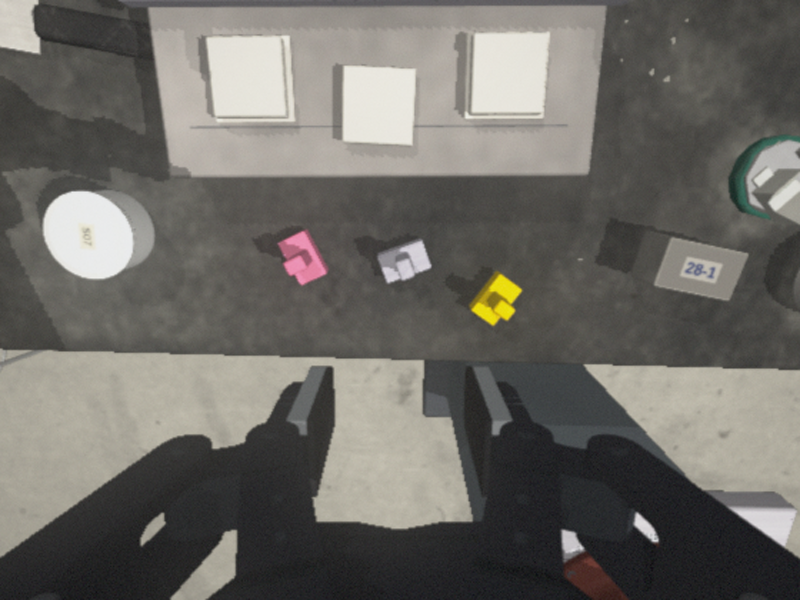

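The wrist view shows the loose tile in the middle at (379,105), turned a few degrees. The steel spacer is at (404,260), rotated, with the pencil line at row 126. I'll enlarge it to read corners.

Run:
```python
from h import *
f=load('w1')['frame']
A=cv2.resize(f[0:130,100:430],None,fx=2.4,fy=2.4,interpolation=cv2.INTER_CUBIC)
B=cv2.resize(f[155:205,250:316],None,fx=5.6,fy=5.6,interpolation=cv2.INTER_CUBIC)
c=np.zeros((600,800,3),np.uint8);c[:312,:792]=A;c[316:316+280,:B.shape[1]]=B
C=cv2.resize(f[35:110,230:300],None,fx=3.7,fy=3.7,interpolation=cv2.INTER_CUBIC);c[316:316+C.shape[0],400:400+C.shape[1]]=C
cv2.imwrite('pics/w1c.png',c)
```

```text
(no output)
```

View pics/w1c.png

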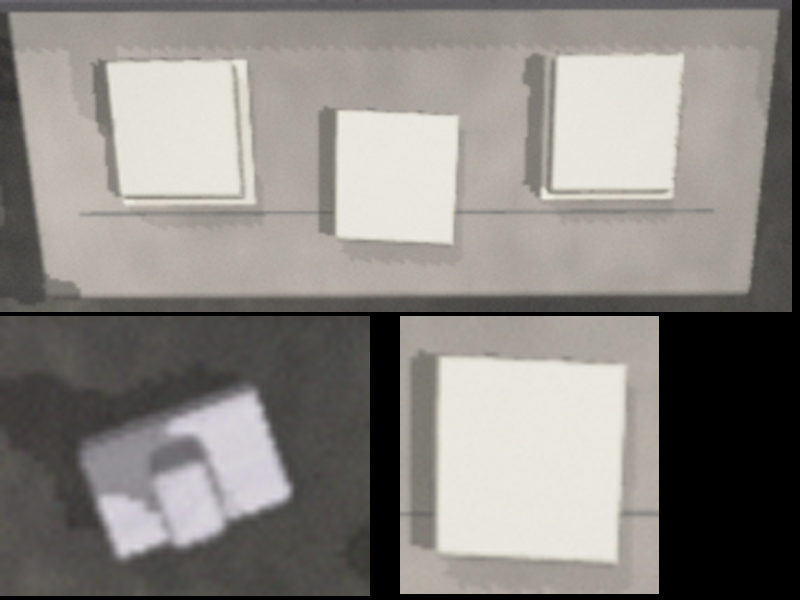

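Run:
```python
from h import *
d=load('w1')
A=lambda u,v:(u/2.4+100-.25,v/2.4-.25); B=lambda u,v:(u/5.6+250-.4,(v-316)/5.6+155-.4); C=lambda u,v:((u-400)/3.7+230-.4,(v-316)/3.7+35-.4)
P=lambda f,L,z:np.array([ray(d,*f(*p),z)[:2] for p in L])
def show(n,q): 
    e=np.diff(np.r_[q,q[:1]],axis=0);print(n,'c',q.mean(0).round(4),'len',np.hypot(*e.T).round(4),'ang',np.degrees(np.arctan2(e[:,1],e[:,0])).round(1))
face=P(A,[(12,10),(778,9)],.045); show('face',face)
show('pencil',P(A,[(82,213),(712,210)],.045))
show('slabnear',P(A,[(47,297),(750,293)],.045))
show('tile',P(C,[(439,355),(627,365),(617,562),(438,553)],.055))
show('tileL',P(A,[(107,61),(234,60),(242,194),(123,196)],.058))
show('tileR',P(A,[(553,55),(684,54),(674,191),(552,191)],.058))
show('blocktop',P(B,[(86,456),(253,395),(290,492),(122,558)],.015))
show('tabtop',P(B,[(155,478),(210,460),(224,528),(177,548)],.045))
show('tabtop_edges',P(B,[(155,478),(210,460)],.045))
```

```text
face c [0.5823 0.2818] len [0.3063 0.3063] ang [-88.1  91.9]
pencil c [0.5067 0.2798] len [0.2691 0.2691] ang [-88.  92.]
slabnear c [0.4723 0.2785] len [0.309 0.309] ang [-87.9  92.1]
tile c [0.5189 0.2801] len [0.049  0.0487 0.0487 0.0487] ang [-91.  179.1  89.   -0.5]
tileL c [0.5338 0.3681] len [0.0497 0.0488 0.0487 0.0492] ang [ -87.8 -178.5   92.7    2.7]
tileR c [0.5411 0.1925] len [0.0513 0.0499 0.05   0.0495] ang [ -87.8 -177.7   91.8    3.8]
blocktop c [0.4022 0.2575] len [0.0379 0.0225 0.0391 0.0237] ang [ -68.1 -156.8  113.6   20.3]
tabtop c [0.4025 0.2572] len [0.0115 0.0141 0.0103 0.0149] ang [ -69.9 -166.4  115.3   18.8]
tabtop_edges c [0.4095 0.2592] len [0.0115 0.0115] ang [-69.9 110.1]
```

play_rows:
  series:
    - [[-0.003, -0.003, -0.025, 0, 0, 7, 0.5], [-0.003, -0.003, -0.04, 0, 0, 7, 0.5], [0, 0, -0.04, 0, 0, 6.8, 0.5], [0, 0, -0.04, 0, 0, 0, 0.5], [0, 0, -0.03, 0, 0, 0, 0.5], [0, 0, 0, 0, 0, 0, 0.5], [0, 0, 0, 0, 0, 0, 0.5]]

```text
time: 3.3
tool_pos: [0.4053, 0.258, 0.095]
tool_rot: [-0.0, 0.981, 0.194, 0.001]
contact_force: [1.0, -0.4, 1.1]
gripper_width: 0.499
grasp_force: 0.0
```

Run:
```python
from h import *
d=grab('wrist','w2');cv2.imwrite('pics/w2.png',cv2.resize(d['frame'],(800,600),interpolation=cv2.INTER_CUBIC))
s=manip.state();print(s['time'],s['tool_pos'],s['tool_rot'],s['contact_force'])
for X in [(.4023,.2573,.045),(.5189,.2801,.055)]:print(proj(d,X)/.7)
from scipy.spatial.transform import Rotation as Ro
q=s['tool_rot'];M=Ro.from_quat(np.r_[q[1:],q[0]]).as_matrix();print(M[:,0],np.degrees(np.arctan2(M[1,0],M[0,0])),M[:,2])
```

```text
3.35 [0.40600156 0.2583983  0.09595938] [-5.37298195e-04  9.80958439e-01  1.94201462e-01  2.45839351e-03] [-0.0609109  -0.32771253  0.14054974]
[397.29379086 346.22921861]
[463.40607448  45.85394332]
[0.9245595  0.38100449 0.00503185] 22.396215569991053 [ 0.00461448  0.00200898 -0.99998734]
```

View pics/w2.png

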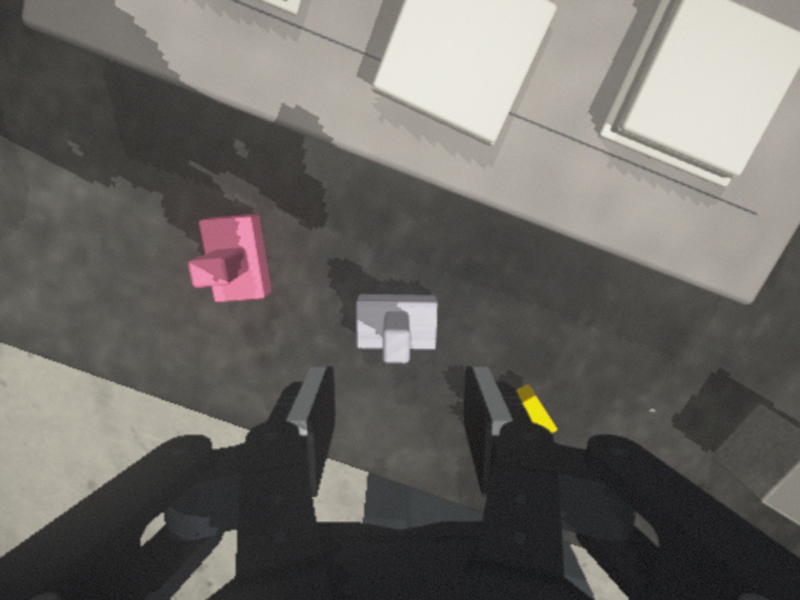

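The tab top is at (397,347), as predicted, and square in the gripper frame. Descend and grip.

play_rows:
  series:
    - [[-0.0035, -0.001, -0.03, 0, 0, 0, 0.5], [0, 0, -0.025, 0, 0, 0, 0.5], [0, 0, -0.015, 0, 0, 0, 0.5], [0, 0, -0.006, 0, 0, 0, 0.5], [0, 0, 0, 0, 0, 0, 0.05], [0, 0, 0, 0, 0, 0, 0.05], [0, 0, 0, 0, 0, 0, 0.05], [0, 0, 0, 0, 0, 0, 0.05], [0, 0, 0, 0, 0, 0, 0.05]]

```text
time: 4.25
tool_pos: [0.4021, 0.2575, 0.0189]
tool_rot: [-0.0, 0.981, 0.194, 0.002]
contact_force: [-1.0, -0.3, 6.2]
gripper_width: 0.125
grasp_force: 59.4
```

play_rows:
  series:
    - [[0, 0, 0.03, 0, 0, 0, 0.05], [0, 0, 0.04, 0, 0, 0, 0.05], [0, 0, 0.03, 0, 0, -4, 0.05], [0.03, 0.004, 0, 0, 0, -6, 0.05], [0.04, 0.006, 0, 0, 0, -6, 0.05], [0.04, 0.006, 0, 0, 0, -4.4, 0.05], [0.035, 0.006, 0, 0, 0, 0, 0.05], [0.018, 0.002, 0, 0, 0, 0, 0.05], [0, 0, 0, 0, 0, 0, 0.05], [0, 0, 0, 0, 0, 0, 0.05]]

```text
time: 5.25
tool_pos: [0.5626, 0.2805, 0.116]
tool_rot: [0.0, 1.0, 0.018, -0.001]
contact_force: [0.3, 0.4, -2.2]
gripper_width: 0.128
grasp_force: 58.8
```

Run:
```python
from h import *
d=grab('wrist','w3');e=grab('side','s3')
c=np.zeros((600,800,3),np.uint8)
c[:300,:400]=cv2.resize(d['frame'],(400,300),interpolation=cv2.INTER_AREA)
p=proj(e,(.55,.28,.1)).astype(int);print(p)
w=e['frame'][p[1]-60:p[1]+60,p[0]-80:p[0]+80];c[:300,400:]=cv2.resize(w,(400,300),interpolation=cv2.INTER_CUBIC)
w=d['frame'][120:270,200:360];c[300:,:320]=cv2.resize(w,(320,300),interpolation=cv2.INTER_CUBIC)
w=d['frame'][170:270,210:350];c[300:,330:750]=cv2.resize(w,(420,300),interpolation=cv2.INTER_CUBIC)
cv2.imwrite('pics/c3.png',c)
s=manip.state();print(s['time'],s['tool_pos'],s['contact_force'],s['grasp_force'],s['gripper_width'])
from scipy.spatial.transform import Rotation as Ro
q=s['tool_rot'];M=Ro.from_quat(np.r_[q[1:],q[0]]).as_matrix();print(np.degrees(np.arctan2(M[1,0],M[0,0])),M[:,2])
```

```text
[266 201]
5.35 [0.56196581 0.28057499 0.11614781] [ 0.09807758 -0.43274712 -1.50079408] 58.830222487449646 0.1241942420810852
2.045786603012991 [-1.38401987e-03 -3.37073045e-04 -9.99998985e-01]
```

View pics/c3.png

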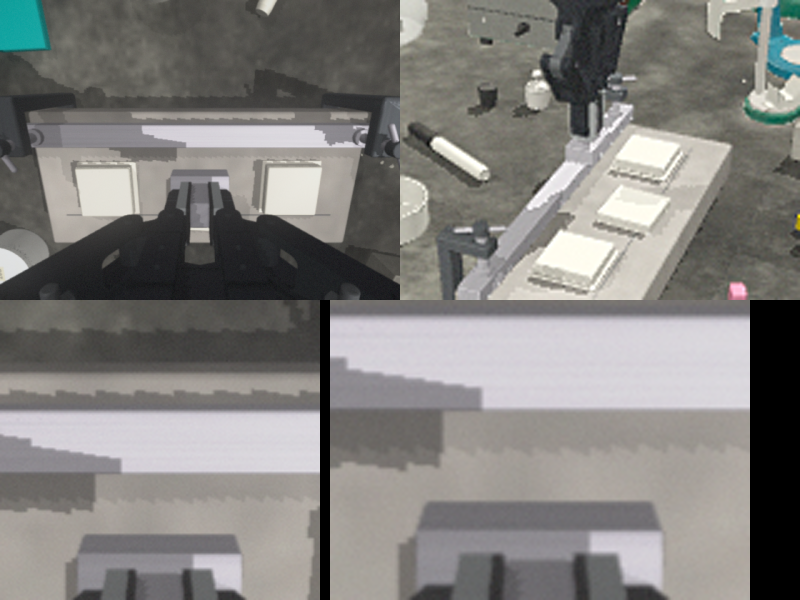

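The wrist view shows the spacer gripped and square to the straightedge: block far edge at crop rows 502/530, straightedge edge at row 408. I'll compute the remaining shift from this same image.

Run:
```python
from h import *
d=load('w3');g=lambda u,v:((u-330)/3+210-.33,(v-300)/3+170-.33)
z=.1161-.0189
print('face',ray(d,*g(400,408),.06),ray(d,*g(740,408),.06))
print('far bottom',ray(d,*g(425,502),z),ray(d,*g(655,502),z));print('far top',ray(d,*g(415,530),z+.015),ray(d,*g(663,530),z+.015))
```

```text
face [0.58048141 0.31035796 0.06      ] [0.5830371  0.23926009 0.06      ]
far bottom [0.57354496 0.30098442 0.0972    ] [0.57499159 0.2607529  0.0972    ]
far top [0.57427647 0.30092887 0.1122    ] [0.57570436 0.26122251 0.1122    ]
```

play_rows:
  series:
    - [[0.003, 0.001, 0, 0, 0, 0, 0.05], [0, 0, -0.02, 0, 0, 0, 0.05], [0, 0, -0.018, 0, 0, 0, 0.05], [0, 0, -0.008, 0, 0, 0, 0.05], [0, 0, -0.004, 0, 0, 0, 0.05], [0, 0, 0, 0, 0, 0, 0.05]]

```text
time: 5.95
tool_pos: [0.5657, 0.2815, 0.0657]
tool_rot: [0.0, 1.0, 0.018, -0.001]
contact_force: [-0.5, -0.4, -1.5]
gripper_width: 0.13
grasp_force: 58.9
```

play_rows:
  series:
    - [[0, 0, -0.0012, 0, 0, 0, 0.05], [0, 0, -0.0008, 0, 0, 0, 0.05], [0, 0, 0, 0, 0, 0, 0.05]]

```text
time: 6.25
tool_pos: [0.5666, 0.2818, 0.0652]
tool_rot: [-0.0, 1.0, 0.018, 0.0]
contact_force: [-0.7, 0.4, -2.3]
gripper_width: 0.126
grasp_force: 58.9
```

play_rows:
  series:
    - [[0, 0, -0.001, 0, 0, 0, 0.05], [0, 0, -0.0005, 0, 0, 0, 0.05], [0, 0, 0, 0, 0, 0, 0.05]]

```text
time: 6.55
tool_pos: [0.5666, 0.2818, 0.064]
tool_rot: [-0.0, 1.0, 0.018, 0.0]
contact_force: [-0.9, -0.8, 1.7]
gripper_width: 0.126
grasp_force: 59.4
```

play_rows:
  series:
    - [[0, 0, 0, 0, 0, 0, 0.35], [0, 0, 0, 0, 0, 0, 0.35], [0, 0, 0, 0, 0, 0, 0.35], [0, 0, 0.015, 0, 0, 0, 0.35], [0, 0, 0.03, 0, 0, 0, 0.35], [-0.01, 0, 0.035, 0, 0, 0, 0.2], [-0.04, -0.003, 0.02, 0, 0, 0, 0.2], [-0.045, -0.003, 0.02, 0, 0, 0, 0.2], [0, 0, 0, 0, 0, 0, 0.2], [0, 0, 0, 0, 0, 0, 0.2]]

```text
time: 7.55
tool_pos: [0.4713, 0.276, 0.1852]
tool_rot: [-0.001, 1.0, 0.018, 0.002]
contact_force: [-0.0, 0.2, -0.6]
gripper_width: 0.201
grasp_force: 0.0
```

Run:
```python
from h import *
d=grab('wrist','w4')
f=d['frame'];p=proj(d,(.54,.281,.05));print(p)
x,y=int(p[0]),int(p[1]);y0=max(0,y-75)
cv2.imwrite('pics/w4.png',cv2.resize(f[y0:y0+150,x-100:x+100],(800,600),interpolation=cv2.INTER_CUBIC));print(x-100,y0)
s=manip.state();print(s['time'],s['tool_pos'],s['contact_force'],s['gripper_width'])
```

```text
[276.76080571 123.07223869]
176 48
7.6 [0.47163594 0.27585235 0.18422657] [ 0.07691769  0.57963632 -0.48334242] 0.2010886436945293
```

View pics/w4.png

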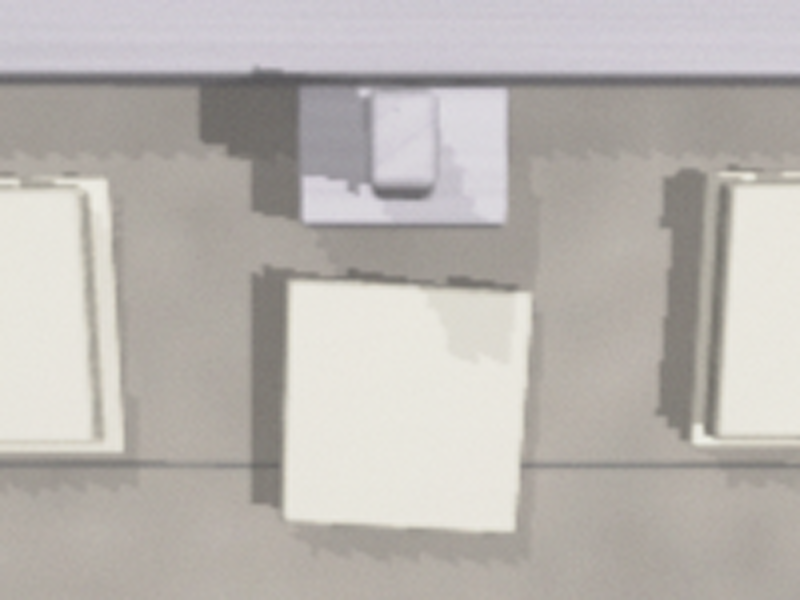

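Spacer stands flat and square, centred behind the tile (405 vs 407 px), very near the straightedge. Next I descend in front of the tile.

play_rows:
  series:
    - [[-0.006, 0.002, -0.03, 0, 0, 0, 0.2], [0, 0, -0.045, 0, 0, 0, 0.2], [0, 0, -0.035, 0, 0, 0, 0.2], [0, 0, -0.015, 0, 0, 0, 0.2], [0, 0, -0.007, 0, 0, 0, 0.2], [0, 0, 0, 0, 0, 0, 0.2]]

```text
time: 8.2
tool_pos: [0.4658, 0.2777, 0.0509]
tool_rot: [0.0, 1.0, 0.018, -0.0]
contact_force: [0.3, -0.5, 0.5]
gripper_width: 0.201
grasp_force: 0.0
```

play_rows:
  series:
    - [[0, 0, -0.002, 0, 0, 0, 0.2], [0.006, 0.0002, 0, 0, 0, 0, 0.2], [0.005, 0.0002, 0, 0, 0, 0, 0.2], [0.002, 0.0001, 0, 0, 0, 0, 0.2], [0.002, 0.0001, 0, 0, 0, 0, 0.2], [0.002, 0.0001, 0, 0, 0, 0, 0.2], [0.002, 0.0001, 0, 0, 0, 0, 0.2], [0.002, 0.0001, 0, 0, 0, 0, 0.2], [0.002, 0.0001, 0, 0, 0, 0, 0.2], [0, 0, 0, 0, 0, 0, 0.2]]

```text
time: 9.2
tool_pos: [0.4886, 0.2787, 0.0491]
tool_rot: [-0.0, 1.0, 0.018, 0.0]
contact_force: [0.8, 0.2, 0.2]
gripper_width: 0.199
grasp_force: 0.0
```

Run:
```python
from h import *
d=grab('wrist','w5');e=grab('side','s5')
c=np.zeros((600,800,3),np.uint8)
p=proj(e,(.53,.28,.06)).astype(int)
c[:,:400]=cv2.resize(e['frame'][p[1]-60:p[1]+60,p[0]-40:p[0]+40],(400,600),interpolation=cv2.INTER_CUBIC)
p=proj(d,(.53,.281,.06)).astype(int);print(p)
y0=min(max(0,p[1]-90),240);c[:,400:]=cv2.resize(d['frame'][y0:y0+180,p[0]-60:p[0]+60],(400,600),interpolation=cv2.INTER_CUBIC)
cv2.imwrite('pics/c5.png',c)
s=manip.state();print(s['time'],s['tool_pos'],s['contact_force'],s['gripper_width'])
```

```text
[277 193]
9.3 [0.48837183 0.27872497 0.0491243 ] [ 0.12634993  0.03653341 -0.20200367] 0.19455683941230517
```

View pics/c5.png

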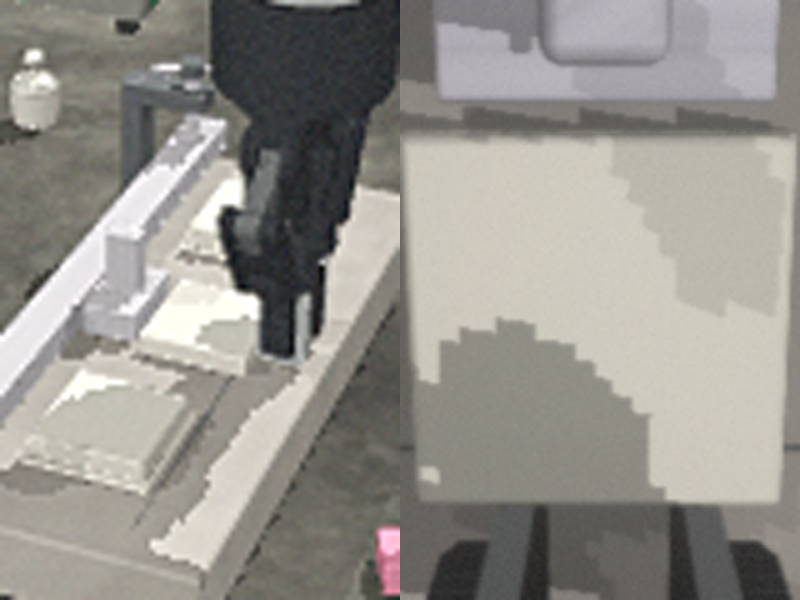

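The tile is already squared by the two finger tips, and the gap to the spacer is about 5 mm (rows 100–135). Push on gently.

play_rows:
  series:
    - [[0.0015, 0, 0, 0, 0, 0, 0.2], [0.0015, 0.0001, 0, 0, 0, 0, 0.2], [0.001, 0, 0, 0, 0, 0, 0.2], [0.001, 0, 0, 0, 0, 0, 0.2], [0.001, 0, 0, 0, 0, 0, 0.2], [0, 0, 0, 0, 0, 0, 0.2]]

```text
time: 9.9
tool_pos: [0.4941, 0.2788, 0.0491]
tool_rot: [0.0, 1.0, 0.018, -0.0]
contact_force: [-1.8, 0.3, 1.1]
gripper_width: 0.198
grasp_force: 1.2
```

play_rows:
  series:
    - [[0.001, 0.0001, 0, 0, 0, 0, 0.2], [0.001, 0, 0, 0, 0, 0, 0.2], [0, 0, 0, 0, 0, 0, 0.2]]

```text
time: 10.2
tool_pos: [0.4942, 0.2788, 0.049]
tool_rot: [0.0, 1.0, 0.018, -0.003]
contact_force: [-10.3, -0.1, 6.8]
gripper_width: 0.199
grasp_force: 4.7
```

play_rows:
  series:
    - [[0.0008, 0, 0, 0, 0, 0, 0.2], [0, 0, 0, 0, 0, 0, 0.2], [0, 0, 0, 0, 0, 0, 0.2]]

```text
time: 10.5
tool_pos: [0.4943, 0.2788, 0.0489]
tool_rot: [0.001, 1.0, 0.018, -0.004]
contact_force: [-12.4, 0.0, 8.0]
gripper_width: 0.2
grasp_force: 6.0
```

Run:
```python
from h import *
d=grab('wrist','w6');e=grab('side','s6')
c=np.zeros((600,800,3),np.uint8)
p=proj(e,(.545,.28,.06)).astype(int)
c[:,:400]=cv2.resize(e['frame'][p[1]-45:p[1]+45,p[0]-30:p[0]+30],(400,600),interpolation=cv2.INTER_CUBIC)
p=proj(d,(.54,.281,.06)).astype(int)
y0=min(max(0,p[1]-90),240);c[:,400:]=cv2.resize(d['frame'][y0:y0+180,p[0]-60:p[0]+60],(400,600),interpolation=cv2.INTER_CUBIC)
cv2.imwrite('pics/c6.png',c)
s=manip.state();print(s['time'],s['tool_pos'],s['contact_force'],s['gripper_width'])
```

```text
10.6 [0.49424294 0.27883118 0.0489333 ] [-11.78267006  -1.33228422   8.80946409] 0.20217693276916401
```

View pics/c6.png

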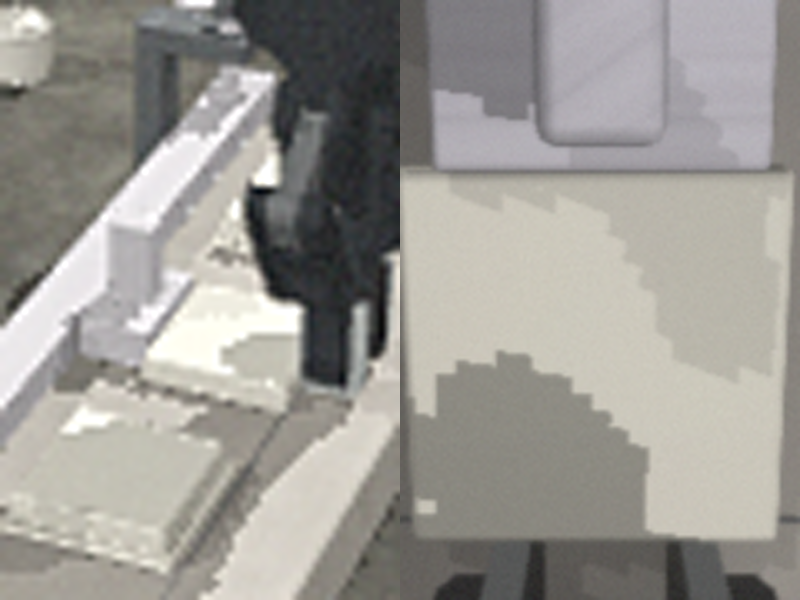

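Run:
```python
from h import *
d=load('w6');p=proj(d,(.54,.281,.06)).astype(int);y0=min(max(0,p[1]-90),240)
g=lambda u,v:((u-400)*.3+p[0]-60-.3,v*.3+y0-.3)
print('near edge',ray(d,*g(420,541),.055),ray(d,*g(775,541),.055),'pencil',ray(d,*g(405,519),.045),ray(d,*g(790,519),.045))
print('far edge',ray(d,*g(402,172),.055),ray(d,*g(793,172),.055),'spacer near bottom',ray(d,*g(432,169),.06),ray(d,*g(772,169),.06))
# straightedge near edge on full frame
f=cv2.cvtColor(d['frame'],cv2.COLOR_BGR2GRAY).astype(int)
for u in (215,340):
    print(u,[(v,f[v,u]) for v in range(60,200,1) if abs(f[v+1,u]-f[v-1,u])>25])
```

```text
near edge [0.50554342 0.30452888 0.055     ] [0.50728018 0.25644264 0.055     ] pencil [0.50449008 0.30831951 0.045     ] [0.50649907 0.25270982 0.045     ]
far edge [0.55459831 0.30618613 0.055     ] [0.55633961 0.25815892 0.055     ] spacer near bottom [0.55549822 0.30174109 0.06      ] [0.55695617 0.26153042 0.06      ]
215 [(66, np.int64(165)), (67, np.int64(132)), (134, np.int64(101)), (135, np.int64(128)), (139, np.int64(132)), (140, np.int64(109))]
340 [(74, np.int64(142)), (75, np.int64(119)), (76, np.int64(93)), (79, np.int64(92)), (80, np.int64(120))]
```

Tile near edge lies on the pencil line (within 1 mm), so the stack is nipped. I'll add a little more push.

play_rows:
  series:
    - [[0.001, 0, 0, 0, 0, 0, 0.2], [0.001, 0, 0, 0, 0, 0, 0.2], [0, 0, 0, 0, 0, 0, 0.2], [0, 0, 0, 0, 0, 0, 0.2], [0, 0, 0, 0, 0, 0, 0.2], [0, 0, 0, 0, 0, 0, 0.2]]

```text
time: 11.2
tool_pos: [0.4943, 0.2788, 0.0489]
tool_rot: [0.001, 1.0, 0.018, -0.006]
contact_force: [-17.2, -0.8, 14.2]
gripper_width: 0.201
grasp_force: 9.3
```

```bash
python3 -c "
from plant import manip
s=manip.state();print(s['tool_pos'],s['contact_force']);print(manip.job_done())"
```

```text
[0.49434487 0.27882126 0.04888219] [-17.2281753   -0.78364948  14.18370301]
the job is handed in; nothing more can be done
None
```

The job is handed in, verdict not shown: the spacer is in the gap behind the loose tile, and the tile is square, flush and still pressed onto it with about 17 N, its near edge within 1 mm of the pencil line.

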